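Start the humidity logger and hold its case shut

ROBOT

A 6-joint arm with a two-finger parallel gripper is mounted at the origin on the work surface. World frame = base frame: x ahead of the robot, y to its left, z up, the work surface at z = 0. Lengths are in m, angles in rad, forces in N, time in s.
With the tool pointing down it reaches from about 0.25 to 0.85 m from the base axis. Payload 12.5 kg.
Tool frame: the origin (TCP) lies midway between the tips of the shut fingers; the grasp point (between the pads) lies 19 mm behind it; z points along the fingers, y is the line along which they close (so a half turn about z gives the same grasp; the last joint's range is limited). The gripper opens to 93 mm and grips with 3 to 60 N. Pads are 15 mm wide; open, the fingers measure 128 mm over their backs; the gripper's body (75 mm by 188 mm) begins 65 mm behind the grasp point.
Start: joints at [-0.085, 0.351, 1.652, -0, 1.139, -0.085], TCP at [0.55, 0, 0.219] pointing down, gripper open.
Joint ranges: [-2.75, 2.75], [-0.79, 2.1], [0.01, 2.65], [-1.57, 4.71], [0.07, 3.14], [-2.87, 2.87]. Speed limits (rad/s): [2.22, 2.22, 2.79, 3.14, 3.14, 3.14].

INTERFACE

Orientations are given as [roll, pitch, yaw] about the fixed x, y, z axes, in that order (R = Rz(yaw) Ry(pitch) Rx(roll)).
In Python, from plant import get_obs, eyes, order gives the robot as it stands.
- The arm moves only by the shell command python3 -m crank 'ROWS' [FORCE]. ROWS is JSON, one flat list of numbers, 5 for each row, row after row: the finger opening in mm, from 0 to 93, then the shift along the tool's x, y, z in mm, then the turn about the tool's z in degrees. A call has 1 to 10 rows; each row shifts and turns the commanded pose from where the row before left it, along the tool's axes as they then stand; what a row does not reach is not made up. A row lasts 1/8 s, in which the tool goes at most 62.5 mm and 10.7 degrees, less where a joint would pass 70% of its speed; a pose out of reach is approached as far as the arm can. A call with a gripper value outside its range is refused whole. The fingers move at their own pace and stop on an object; FORCE is the grip in N (left out, the last holds). Time passes only in rows, so rows that do not move let the fingers close. It gives the time, the measured TCP pose, the force, the opening and the grip force at its end, in the units of the state.
- get_obs(): the state, without advancing time (a new reading comes with each control period).
- eyes.capture(name): name is "scene" or "side" or "wrist"; returns the picture (400x640x3 uint8, red, green, blue); there is no depth.
- eyes.get_calibration(name): a dict with "fx", "fy", "cx", "cy" (pixels), "origin" and "rotation" of the camera in the world. Camera axes: x right, y down, z forward; pixel columns grow to the right and rows downward; lengths in m; the calibration is good to about 2 mm. A picture is of the moment at which its call begins: read the wrist's pose just before it. get_calibration takes no time and is no camera call; for the wrist camera it gives the pose at the moment of the call.
- order.close_job(): hands the job in; it is judged then, once.
The state is a dict: "time_s": time; "q": joint angles; "joint_velocities": joint speeds; "effort": joint torques, N m; "ee_pos": TCP position; "orientation": TCP orientation; "wrist_force": force on the tool from outside, world axes, zero at the start; "torque": the same for the moment, N m; "gripper_width": finger opening in m; "grasp_force": force on a finger pad.
Only numpy, scipy, OpenCV 4.12 (cv2) and the standard library are available. Lean on these libraries where they do the work, as an engineer would, in place of code of your own. Each camera call takes 0.05 s, during which the arm holds its last target. There are 200 camera calls.

TASK

Start the specimen-box humidity logger: take the stylus from its stand, use it to press the small recessed start button inside the open lower half fully down, and put the stylus back in its stand, standing on its collar. Then fit the cover onto the two dowels the right way round (large hole on large dowel) and press it fully shut against the spring of the battery cell, with no gap left between the halves; nothing latches, so finish while still holding the case pressed shut. Leave everything else on the bench where it lies.

Things in the scene. Friction and masses are not known exactly. Their poses are not given: they have to be found in the camera images.
- lower_half: Open lower half of a grey plastic data logger in an aluminium nest plate (140 x 86 x 6 mm) fixed to the bench. Origin: centre of the nest's underside, on the bench; x along the case towards its large-dowel end (white probe stub outside), y across, z up. Case 110 (x) x 62 (y) mm, rim 32 mm above the bench. On the centre line: dowels at x = +44 and -44 mm, cell at x = 0, button at x = +22 mm.
- dowel_large (a point): Centre of the large steel dowel (9 mm diameter) at the height of the lower half's rim; same axes as the lower half. The dowel stands 16 mm above the rim; its top 4 mm taper by 2 mm in radius.
- dowel_small (a point): Centre of the small steel dowel (6 mm diameter) at the height of the rim; as high and tapered as the large one.
- button_top (a point): Centre of the top of the start button when not pressed, 20 mm above the bench: an 11 mm round white cap at the bottom of a 13 mm wide round well in a black 20 mm square block; the well's mouth is 6 mm above the cap. This point does not move with the button.
- start_button (a joint): How far the start button is pressed down: 0 released, 0.003 m fully down. It starts to move at 1.6 N, is fully down at 4 N and springs back.
- cell (a joint): Upright battery cell, 17 mm diameter, in the middle of the lower half, on a spring; top 54 mm above the bench when free. Value: how far it is pushed down: 0 free, 0.006 m when the cover is fully shut. 3 N to start moving, 9 N when shut: enough to lift the cover if it is let go.
- cover: Grey cover, 110 (x) x 62 (y) x 30 mm, 0.11 kg, lying open side down, the way up it is fitted. Origin: centre of its underside; x along it towards the end with five black vent slots on top (large-hole end). Long sides flat and upright: grasp across the 62 mm. Fully shut, its underside is on the rim, 32 mm above the bench. A post inside meets the cell 6 mm before that, the dowels then 10 mm in.
- hole_large (a point): Centre of the mouth of the cover's large hole (11 mm wide, 24 mm deep), in its underside at x = +44 mm.
- hole_small (a point): Centre of the mouth of the cover's small hole (8 mm wide, 24 mm deep), in its underside at x = -44 mm.
- stylus: Steel stylus, 110 mm long, 45 g, standing upright, tip down, in its stand. Origin: centre of the flat tip; z up along it. Diameters: tip 5 mm for the first 28 mm, cone to 34 mm, shaft 10 mm to 60 mm, collar 20 mm from 60 to 64 mm, ringed grip 12 mm from 64 to 110 mm. In the stand its tip is 8 mm above the bench.
- stand: Fixed clear plastic instrument stand. Origin: on the bench straight below the stylus hole. Top plate 50 (x) x 60 (y) mm, its top 68 mm above the bench, 10 mm thick, with one 13 mm through hole at x = y = 0 in which the stylus hangs on its collar; free below it. On its +x side a lower block with small burs, none above 55 mm.
- screw_dish: Small square aluminium dish with screws, 50 x 50 x 14 mm; not to be disturbed. Origin: centre of underside (also for the other bystanders).
- vial_a: Small closed sample vial, 24 mm diameter, 45 mm high, standing by the stand; not to be disturbed.
- vial_b: The same kind of vial, standing near the cover; not to be disturbed.
- bone_chip: Small bone piece, about 50 x 30 x 22 mm, near the cover; not to be disturbed.
- long_bone: Piece of long bone, about 140 mm long and 30 mm high; not to be disturbed.
- rotary_tool: Cordless rotary tool lying on its side, about 250 x 46 x 50 mm; not to be disturbed.
- caliper: Digital caliper lying flat, 230 mm long; not to be disturbed.
Things that resemble listed ones, but are neither listed nor needed, are in the scene too. What is shaped like the cover but pink is not meant.

How it is judged:
On the way, in this order (a step that is already met when the one before it is completed fails the run):
1. the start button is pressed down with the stylus (value of joint start_button above 0.002 m and contact force between stylus and lower_half above 0.5 N), for 0.1 s.
2. the stylus stands in its stand again, let go (horizontal distance between stylus and stand below 0.004 m and z of stylus in the frame of stand between 0.005 and 0.011 m and angle between stylus's own z axis and vertical below 0.1 rad and contact force between the fingers and stylus below 0.1 N and linear speed of stylus below 0.02 m/s), for 0.2 s.
3. the cover is shut on its dowels and held (z of cover in the frame of lower_half below 0.0336 m and horizontal distance between hole_large and dowel_large below 0.0025 m and horizontal distance between hole_small and dowel_small below 0.0025 m and contact force between the fingers and cover above 2 N and contact force between cover and lower_half above 6 N), for 0.5 s.
At the end, for the whole second after the job is handed in: Cover held by the fingers (over 2 N), pressed on the lower half with over 6 N: gap under 1.6 mm, each hole within 2.5 mm of its own dowel. Stylus released and at rest in its stand on its collar: within 4 mm of the hole's axis, 3 mm of its starting height, tilt under 0.1 rad (all of step 2 and all of step 3); the arm keeps its last pose, push and grip.
It fails at once if a bystander is disturbed (moved more than 25 mm) (distance of any of screw_dish, vial_a, vial_b, bone_chip, long_bone, rotary_tool, caliper from where it was at the start of the episode above 0.025 m).
It fails at once if the start button is pushed in by the fingers instead of the stylus (value of joint start_button above 0.001 m and contact force between the fingers and lower_half above 0.5 N).
It also fails if it takes over 64 s, if anything falls off the work surface, if the arm or the gripper's body presses on something with over 40 N, if the wrist force passes 120 N, or if a joint passes its speed limit or range.

## Working session

There is one attempt and no reset: what is moved stays moved. The work goes in short steps, Python scripts to look and compute and a shell command to move; the robot and the scene stay as the last step left them, time stands still between calls to the robot, and variables do not carry over. Pictures are saved under pics/ and viewed, at most 10 in all, crops included, and the job is handed in when it is done.

```bash
ls; mkdir -p pics
python3 - <<'E'
from plant import get_obs, eyes, order
import cv2
for n in ("scene","side"):
    cv2.imwrite(f"pics/{n}0.png",eyes.capture(n)[:,:,::-1])
    print(n,eyes.get_calibration(n))
o=get_obs();print(o)
print(eyes.get_calibration("wrist"))
E
```

```text
pics
scene {'fx': 409.3390803004785, 'fy': 409.3390803004785, 'cx': 319.5094760283507, 'cy': 206.95558584183115, 'origin': array([ 1.28659855, -0.29666172,  1.01960867]), 'rotation': array([-2.45495046,  0.02001965,  1.08675373])}
side {'fx': 470.7417489951533, 'fy': 470.7417489951533, 'cx': 315.90719809100415, 'cy': 193.26514891031346, 'origin': array([ 0.23031054, -0.72222145,  0.71502747]), 'rotation': array([-2.23886759e+00, -9.91556522e-04, -4.63066893e-01])}
{'time_s': 0.1, 'q': array([-8.45877457e-02,  3.51191418e-01,  1.65234167e+00, -1.61875576e-05,
        1.13909996e+00, -8.46263599e-02]), 'joint_velocities': array([-0.0017269 , -0.00075313, -0.00252764,  0.00081587, -0.00032982,
       -0.0001239 ]), 'effort': array([ 6.21537929e-04, -4.98029208e+01, -2.85706007e+01,  6.99262437e-02,
        2.38850416e-02, -7.56712393e-05]), 'ee_pos': array([5.49696957e-01, 5.39148258e-05, 2.18157302e-01]), 'orientation': array([-3.14055474e+00, -7.32967691e-05,  1.57084168e+00]), 'wrist_force': array([-0.00646395, -0.2265627 , -0.37999975]), 'torque': array([ 0.02307345, -0.04723274, -0.01742196]), 'grasp_force': 0.0, 'gripper_width': 0.09362633616467883}
{'fx': 305.69882914466166, 'fy': 305.69882914466166, 'cx': 315.6007358547759, 'cy': 198.0725601037474, 'origin': array([0.55130859, 0.07090547, 0.38424149]), 'rotation': array([ 2.88169408e+00,  1.89967870e-03, -8.80726275e-04])}
```

View pics/scene0.png

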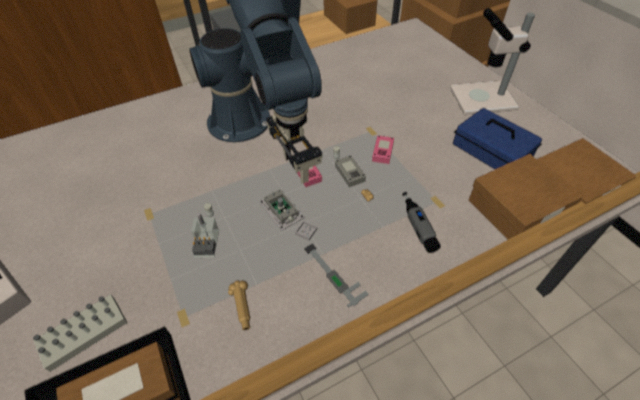

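View pics/side0.png

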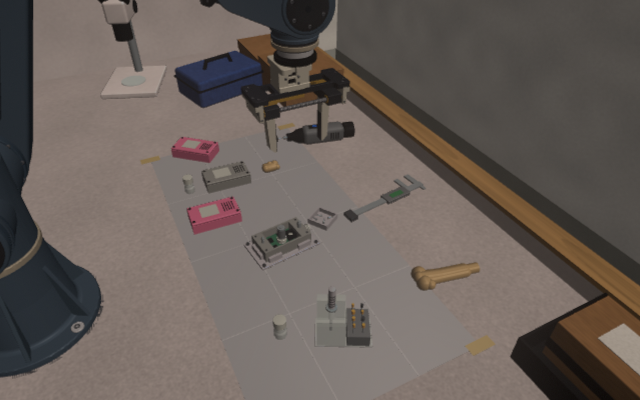

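```bash
cat > h.py <<'E'
import numpy as np, cv2
from scipy.spatial.transform import Rotation as Ro
from plant import get_obs, eyes, order
def ray(c,uv):
    d=Ro.from_euler('xyz',c['rotation']).as_matrix()@np.array([(uv[0]-c['cx'])/c['fx'],(uv[1]-c['cy'])/c['fy'],1])
    return np.array(c['origin']),d/np.linalg.norm(d)
def plane(c,uv,z):
    o,d=ray(c,uv); return o+d*(z-o[2])/d[2]
def tri(a,b):  # two (cal,uv)
    rs=[ray(*a),ray(*b)]; A=sum(np.eye(3)-np.outer(d,d) for o,d in rs); B=sum((np.eye(3)-np.outer(d,d))@o for o,d in rs)
    return np.linalg.solve(A,B)
def proj(c,p):
    q=Ro.from_euler('xyz',c['rotation']).as_matrix().T@(np.array(p)-c['origin']); return np.array([c['fx']*q[0]/q[2]+c['cx'],c['fy']*q[1]/q[2]+c['cy']])
E
python3 - <<'E'
from h import *
s=eyes.get_calibration("side")
for n,uv,z in [("cover",(226,170),.03),("nest",(282,238),.03),("stylus top",(331,290),.118),("collar",(331,307),.07),("vialA",(280,327),.02),("vialB",(188,184),.02),("chip",(271,167),.01),("dish",(322,218),.01)]:
    print(n,plane(s,uv,z).round(3))
c=eyes.get_calibration("wrist"); w=eyes.capture("wrist")
cv2.imwrite("pics/w0.png",cv2.resize(w,None,fx=1.25,fy=1.25,interpolation=cv2.INTER_CUBIC)[:,:,::-1])
sc=cv2.imread("pics/side0.png")[140:260,160:320]
cv2.imwrite("pics/c0.png",cv2.resize(sc,None,fx=5,fy=5,interpolation=cv2.INTER_CUBIC))
E
```

```text
cover [0.459 0.239 0.03 ]
nest [ 0.487 -0.05   0.03 ]
stylus top [ 0.477 -0.283  0.118]
collar [ 0.48  -0.281  0.07 ]
vialA [ 0.399 -0.245  0.02 ]
vialB [0.361 0.237 0.02 ]
chip [0.575 0.228 0.01 ]
dish [ 0.602 -0.01   0.01 ]
```

View pics/w0.png

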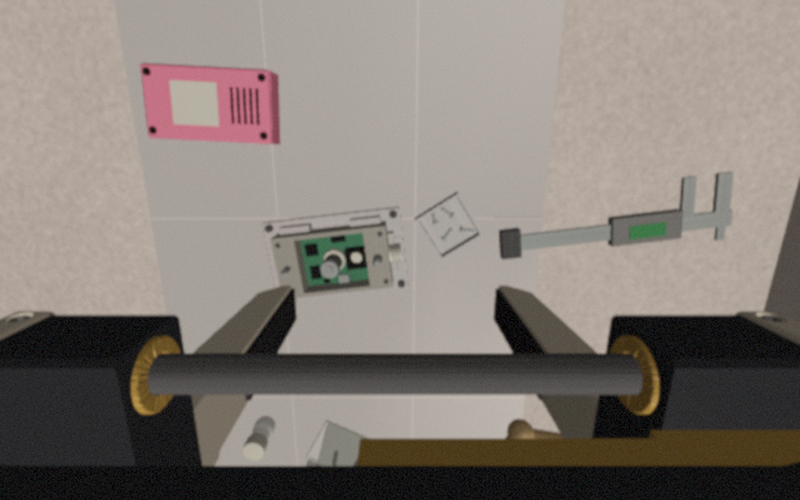

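View pics/c0.png

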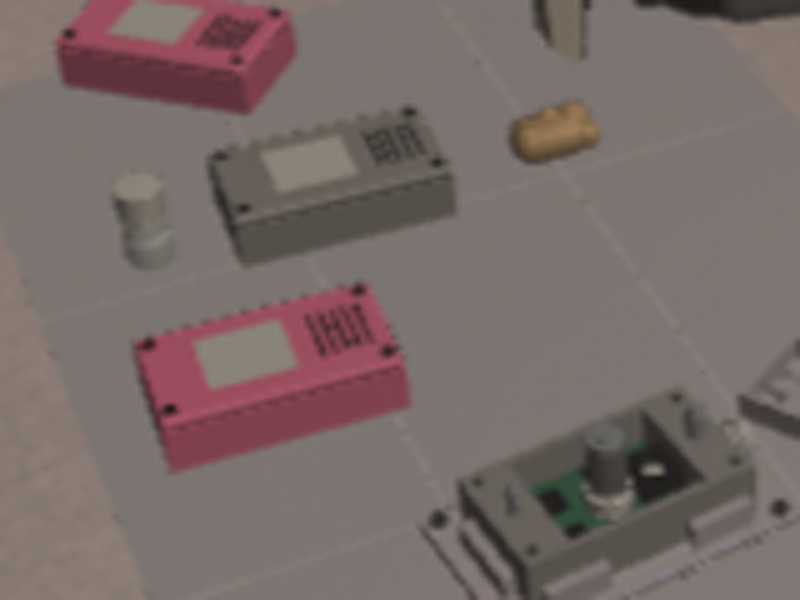

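The scene holds three cover-shaped things, at side pixels (195,149) pink, (214,213) pink and (226,176) grey. The grey one with its vents to the right (+x) is the cover, and the crop confirms it. The lower half is at side (282,238), with its large dowel, button and probe stub towards +x. The stylus and stand are at (331,300). I'll move to look at the stylus from close by.

```bash
python3 -m crank '[93,-55,-18,0,0, 93,-55,-18,0,0, 93,-55,-18,0,0, 93,-55,-16,0,0, 93,0,0,0,0]'
python3 - <<'E'
from h import *
c=eyes.get_calibration("wrist"); w=eyes.capture("wrist")
print(get_obs()['ee_pos'],get_obs()['orientation'],c)
print("tcp px",proj(c,get_obs()['ee_pos']))
cv2.imwrite("pics/w1r.png",w[:,:,::-1])
cv2.imwrite("pics/w1.png",cv2.resize(w,None,fx=1.25,fy=1.25,interpolation=cv2.INTER_CUBIC)[:,:,::-1])
np.save("c1.npy",c,allow_pickle=True)
E
```

```text
time_s: 0.78
ee_pos: [0.4788, -0.2228, 0.2184]
orientation: [-3.141, 0.0, 1.567]
wrist_force: [-0.0, 0.6, -0.5]
gripper_width: 0.0928
grasp_force: 0.0
[ 0.4793678  -0.22114004  0.2184029 ] [-3.14119403e+00 -3.54005822e-04  1.56781314e+00] {'fx': 305.69882914466166, 'fy': 305.69882914466166, 'cx': 315.6007358547759, 'cy': 198.0725601037474, 'origin': array([ 0.48065437, -0.15194769,  0.3844809 ]), 'rotation': array([ 2.88138302e+00,  1.26140106e-03, -5.12993904e-03])}
tcp px [314.36262062 239.46167918]
```

View pics/w1.png

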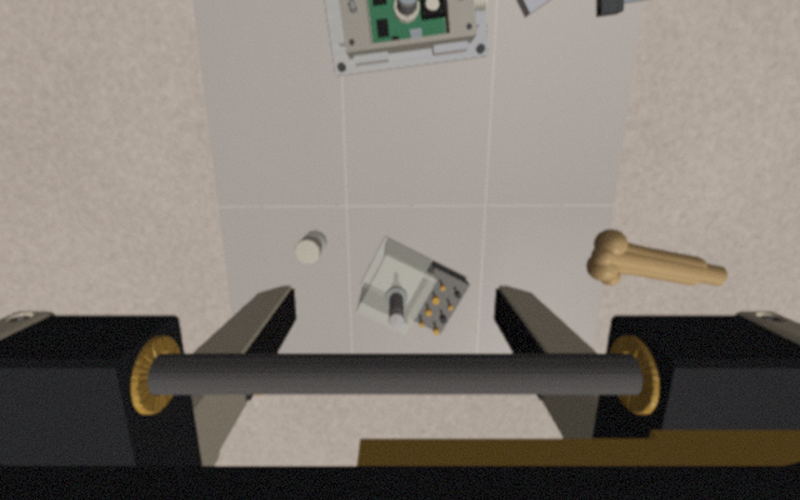

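The stylus's upper end is at wrist pixel (317.5,254.5), hanging in the clear stand. Vial A is to its left at (246,200).

Run:
```python
from h import *
c=np.load("c1.npy",allow_pickle=True).item()
w=cv2.imread("pics/w1r.png"); 
g=cv2.cvtColor(w,cv2.COLOR_BGR2GRAY)
print(g[244:264,306:330])
p=plane(c,(317.5,255),.118); print("w",p)
side=cv2.imread("pics/side0.png"); print(tri((c,(317.5,255)),(eyes.get_calibration("side"),(331.3,288))))
cv2.imwrite("pics/z1.png",np.hstack([cv2.resize(w[180:280,260:360],(600,600),interpolation=cv2.INTER_CUBIC),cv2.resize(side[275:345,314:349],(200,400),interpolation=cv2.INTER_CUBIC).copy() if 0 else cv2.copyMakeBorder(cv2.resize(side[280:345,315:348],(200,394),interpolation=cv2.INTER_CUBIC),0,206,0,0,0)]))
```

```text
[[141 140 140 137 129  99  63  50  46  60  56  62  61  64  58  72  98 126
  145 145 144 139 139 139]
 [139 140 139 139 128 102  63  54  55  58  64  62  64  65  68  66  91 129
  139 143 139 136 138 141]
 [138 143 142 139 128  99  65  52  55  64  68  65  71  69  67  65  93 126
  140 141 139 140 141 145]
 [141 140 138 138 130  94  67  59  63  68  71  75  75  81  70  69  95 127
  140 137 138 143 145 148]
 [143 139 140 138 121  94  65  58  68  72  69  71  76  77  75  75  98 126
  136 136 136 142 144 152]
 [147 143 144 136 121  93  69  65  67  67  76  73  73  80  77  79  97 124
  135 136 140 141 149 155]
 [156 153 148 142 122  92  66  65  76  87  92  93  94  89  86  84  99 120
  135 136 141 146 152 154]
 [165 163 160 151 139 100  76  84 104 120 126 124 125 116 105  95  99 124
  135 137 141 150 152 158]
 [169 170 167 164 149 114 101 116 135 145 149 151 146 144 136 116 112 124
  137 138 147 152 157 156]
 [170 170 172 168 154 129 125 142 149 153 155 158 158 162 154 143 125 126
  137 143 150 156 158 155]
 [170 171 171 167 155 140 141 152 157 157 156 158 161 163 162 154 141 132
  138 145 154 15
[... 298 characters left out ...]
59 165 171 168]
 [167 167 169 170 165 156 153 158 159 162 163 165 164 167 164 167 161 158
  157 153 160 167 168 170]
 [165 169 168 168 164 162 162 158 160 160 162 163 165 169 168 166 167 166
  166 163 164 168 168 167]
 [162 166 164 167 169 168 164 162 162 163 168 165 167 167 166 170 172 172
  170 166 171 170 168 165]
 [161 161 165 164 166 168 167 165 167 164 169 169 170 167 168 170 171 170
  172 171 170 169 166 166]
 [161 158 164 162 164 166 168 165 167 166 168 169 167 169 169 171 172 171
  170 172 168 166 167 164]
 [159 162 163 161 162 167 163 165 168 167 168 168 168 172 171 171 171 172
  170 171 170 164 161 165]]
w [ 0.48147006 -0.27881626  0.118     ]
[ 0.48093361 -0.27918268  0.11675432]
```

View pics/z1.png

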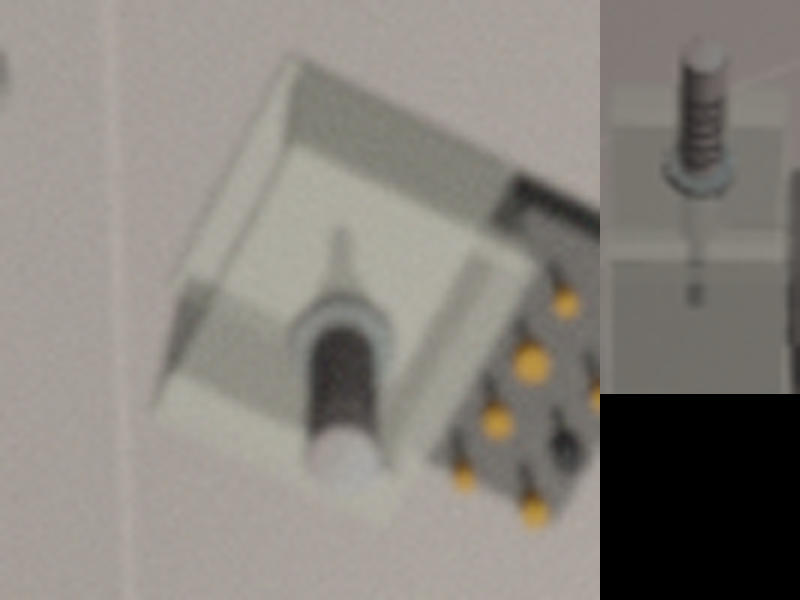

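The stylus top centre is at wrist pixel (316.5,255.7), so the stylus is at about (0.481,-0.280). I'll descend around the grip and grasp it.

```bash
python3 -m crank '[93,-29,1,0,0, 93,-29,0,0,0, 93,0,0,50,0, 93,0,0,50,0, 93,0,0,39,0, 93,0,0,0,0, 93,0,0,0,0]' 30; python3 -m crank '[5,0,0,0,0, 5,0,0,0,0, 5,0,0,0,0, 5,0,0,0,0, 5,0,0,0,0, 5,0,0,0,0, 5,0,0,0,0, 5,0,0,0,0]' 30
```

```text
time_s: 1.7
ee_pos: [0.482, -0.2778, 0.0811]
orientation: [3.14, 0.001, 1.572]
wrist_force: [-0.1, 0.6, 0.5]
gripper_width: 0.093
grasp_force: 0.0
time_s: 2.7
ee_pos: [0.481, -0.278, 0.0796]
orientation: [-3.142, -0.0, 1.571]
wrist_force: [-0.2, -0.1, 0.6]
gripper_width: 0.0176
grasp_force: 0.0
```

```bash
python3 -m crank '[5,0,0,0,0, 5,0,0,0,0, 5,0,0,0,0]' 30; python3 -m crank '[5,0,0,-50,0, 5,0,0,-40,0, 5,0,0,0,0]' 30;  python3 - <<'E'
from h import *
o=get_obs(); print(o['ee_pos'],o['orientation'],o['gripper_width'],o['grasp_force'])
s=eyes.get_calibration("side"); im=eyes.capture("side")
p=o['ee_pos'];print("grip px",proj(s,p+[0,0,.019]),"tip px exp",proj(s,p+[0,0,-.071]))
u,v=proj(s,p).astype(int)
cv2.imwrite("pics/s2.png",cv2.resize(im[v-70:v+60,u-90:u+90],(800,578),interpolation=cv2.INTER_CUBIC)[:,:,::-1]);print(u,v)
E
```

```text
time_s: 3.08
ee_pos: [0.481, -0.278, 0.0796]
orientation: [-3.142, -0.0, 1.571]
wrist_force: [0.4, 0.9, -0.2]
gripper_width: 0.0115
grasp_force: 30.0
time_s: 3.45
ee_pos: [0.4822, -0.2788, 0.1725]
orientation: [3.137, 0.003, 1.571]
wrist_force: [0.3, 0.1, -0.9]
gripper_width: 0.0115
grasp_force: 30.0
[ 0.48221577 -0.27878115  0.17248812] [3.13713167e+00 3.08682397e-03 1.57084482e+00] 0.01151309051745613 29.999907910823822
grip px [333.31335456 255.37028388] tip px exp [332.01512911 293.57683505]
333 263
```

View pics/s2.png

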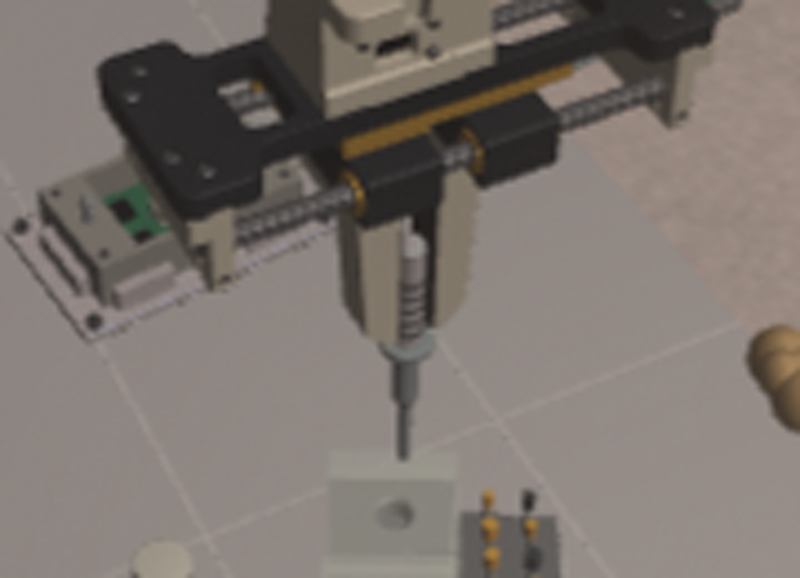

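The stylus hangs upright in the hand, tip at side pixel (333.6,296.3); the stand hole is at (332,308.3).

Run:
```python
from h import *
s=eyes.get_calibration("side")
print("tip",plane(s,(333.6,295.8),.1015),"hole",plane(s,(332,308.3),.068))
c0=dict(fx=305.7,fy=305.7,cx=315.6,cy=198.07,origin=np.array([.55131,.07090,.38424]),rotation=[2.88169,.0019,-.00088])
f=lambda u,v,z:plane(c0,(u/1.25,v/1.25),z)
print("btn",f(356,257,.02),"dl",f(378,259,.048),"ds",f(285,268,.048))
```

```text
tip [ 0.48235669 -0.28406801  0.1015    ] hole [ 0.48101729 -0.28255259  0.068     ]
btn [ 0.51229269 -0.03561458  0.02      ] dl [ 0.53543804 -0.02934515  0.048     ] ds [ 0.44938063 -0.03799346  0.048     ]
```

```bash
python3 -m crank '[5,55,8,0,0, 5,55,8,0,0, 5,55,8,0,0, 5,54,7,0,0, 5,0,0,0,0, 5,0,0,0,0]' 30;  python3 - <<'E'
from h import *
o=get_obs(); c=eyes.get_calibration("wrist"); w=eyes.capture("wrist")
print(o['ee_pos'],o['orientation'])
np.save("c3.npy",c,allow_pickle=True); cv2.imwrite("pics/w3r.png",w[:,:,::-1])
print("tip px",proj(c,o['ee_pos']+[0,-.004,-.071]))
cv2.imwrite("pics/w3.png",cv2.resize(w[120:270,220:420],None,fx=4,fy=4,interpolation=cv2.INTER_CUBIC)[:,:,::-1])
E
```

```text
time_s: 4.25
ee_pos: [0.5115, -0.0593, 0.1687]
orientation: [-3.14, -0.0, 1.571]
wrist_force: [-0.9, 0.1, -2.2]
gripper_width: 0.0115
grasp_force: 30.0
[ 0.51153712 -0.05925491  0.16868819] [-3.14002163e+00 -8.91208417e-05  1.57122594e+00]
tip px [314.28920417 212.12367831]
```

View pics/w3.png

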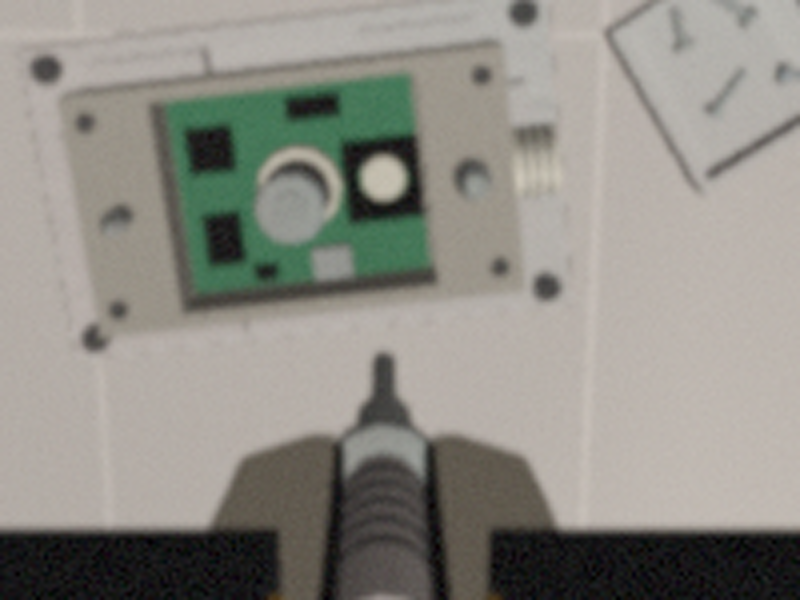

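The button cap is at wrist pixel (315.1,163.9), the stylus tip at (315.6,209.8), and the rim's four screws at crop (482,74), (86,122), (118,310), (500,266).

Run:
```python
from h import *
c=np.load("c3.npy",allow_pickle=True).item()
f=lambda u,v,z:plane(c,(220+u/4-.375,120+v/4-.375),z)
b=f(382,177,.02);t=f(384,361,.0977);print("btn",b,"tip",t,"delta",b-t)
S=[f(*q,.032) for q in[(482,74),(86,122),(118,310),(500,266)]];m=np.mean(S,0);ax=(S[0]+S[3]-S[1]-S[2])/2
print("centre",m,np.linalg.norm(ax),"yaw",np.degrees(np.arctan2(ax[1],ax[0])))
print("btn from centre",m+.022*ax/np.linalg.norm(ax))
print("dl",f(478,183,.048),"ds",f(121,221,.048))
```

```text
btn [ 0.51193288 -0.03548679  0.02      ] tip [ 0.51262321 -0.06134088  0.0977    ] delta [-0.00069032  0.02585409 -0.0777    ]
centre [ 0.49042621 -0.03821651  0.032     ] 0.09806112365058216 yaw 6.777675378062954
btn from centre [ 0.51227246 -0.03562013  0.032     ]
dl [ 0.53469405 -0.03272175  0.048     ] ds [ 0.44991886 -0.04181712  0.048     ]
```

```bash
python3 -m crank '[5,26,-1,0,0, 5,0,0,35,0, 5,0,0,30,0, 5,0,0,0,0, 5,0,0,0,0]' 30;  python3 -m crank '[5,0,0,4,0, 5,0,0,3,0, 5,0,0,0,0]' 30; python3 -m crank '[5,0,0,2,0, 5,0,0,0,0]' 30
```

```text
time_s: 4.92
ee_pos: [0.5115, -0.0338, 0.1055]
orientation: [3.141, 0.0, 1.57]
wrist_force: [0.0, -0.6, -0.7]
gripper_width: 0.0114
grasp_force: 30.0
time_s: 5.3
ee_pos: [0.511, -0.033, 0.0977]
orientation: [3.142, 0.0, 1.571]
wrist_force: [0.3, 0.3, -0.4]
gripper_width: 0.0113
grasp_force: 30.0
time_s: 5.55
ee_pos: [0.5109, -0.0329, 0.0956]
orientation: [-3.141, -0.0, 1.571]
wrist_force: [-0.5, -0.6, -0.6]
gripper_width: 0.0114
grasp_force: 30.0
```

```bash
python3 -m crank '[5,0,0,4,0, 5,0,0,0,0]' 30;  python3 -m crank '[5,0,0,2,0, 5,0,0,0,0]' 30; python3 -m crank '[5,0,0,1,0, 5,0,0,0,0]' 30
```

```text
time_s: 5.8
ee_pos: [0.5111, -0.033, 0.0915]
orientation: [3.141, 0.0, 1.571]
wrist_force: [-0.8, 0.4, 1.5]
gripper_width: 0.0115
grasp_force: 30.0
time_s: 6.05
ee_pos: [0.5111, -0.033, 0.0897]
orientation: [3.141, 0.0, 1.571]
wrist_force: [0.3, 0.9, 2.7]
gripper_width: 0.0116
grasp_force: 30.0
time_s: 6.3
ee_pos: [0.5111, -0.033, 0.0887]
orientation: [3.141, 0.0, 1.571]
wrist_force: [1.0, 0.9, 2.7]
gripper_width: 0.0117
grasp_force: 30.0
```

```bash
python3 -m crank '[5,0,0,0.8,0, 5,0,0,0,0, 5,0,0,0,0]' 30;  python3 -m crank '[5,0,0,0.5,0, 5,0,0,0,0, 5,0,0,0,0]' 30
```

```text
time_s: 6.68
ee_pos: [0.5113, -0.033, 0.0882]
orientation: [3.141, 0.0, 1.571]
wrist_force: [-0.2, -0.4, 6.7]
gripper_width: 0.0114
grasp_force: 30.0
time_s: 7.05
ee_pos: [0.5114, -0.033, 0.088]
orientation: [3.141, 0.0, 1.571]
wrist_force: [-1.5, -0.1, 11.0]
gripper_width: 0.0115
grasp_force: 30.0
```

```bash
python3 -m crank '[5,0,0,-43,0, 5,0,0,-43,0, 5,-49,-6,0,0, 5,-49,-6,0,0, 5,-49,-6,0,0, 5,-49,-6,0,0, 5,-49,-6,0,0, 5,0,0,0,0, 5,0,0,0,0, 5,0,0,0,0]' 30;python3 - <<'E'
from h import *
o=get_obs(); print(o['ee_pos'],o['orientation'],o['gripper_width'],o['grasp_force'])
s=eyes.get_calibration("side"); im=eyes.capture("side")
p=o['ee_pos'];u,v=proj(s,p).astype(int)
cv2.imwrite("pics/s4.png",cv2.resize(im[v-10:v+70,u-50:u+50],(800,640)[:2],interpolation=cv2.INTER_CUBIC)[:600,:,::-1]);print(u,v)
E
```

```text
time_s: 8.3
ee_pos: [0.4811, -0.2769, 0.1732]
orientation: [-3.141, -0.0, 1.572]
wrist_force: [0.4, 0.4, -1.2]
gripper_width: 0.0115
grasp_force: 30.0
[ 0.48107687 -0.27685395  0.17319731] [-3.14114858e+00 -4.11232644e-04  1.57200733e+00] 0.011492587573524586 30.00002235174179
331 263
```

View pics/s4.png

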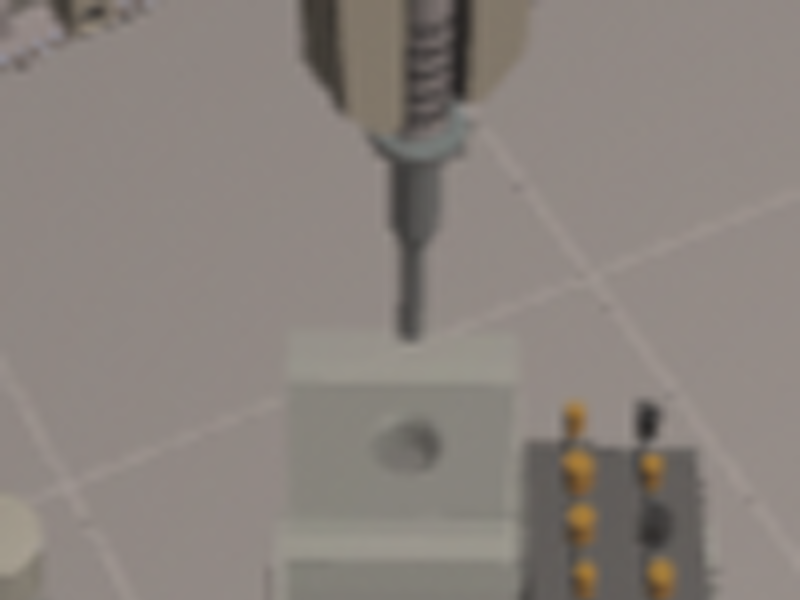

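The stylus is still upright above the empty hole. I'll lower it in.

```bash
python3 -m crank '[5,-1,0,35,0, 5,0,0,25,0, 5,0,0,10,0, 5,0,0,10,0, 5,0,0,5,0, 5,0,0,0,0, 5,0,0,0,0]' 30; python3 -m crank '[5,0,0,4,0, 5,0,0,2,0, 5,0,0,0,0, 5,0,0,0,0]'
```

```text
time_s: 9.22
ee_pos: [0.481, -0.2789, 0.0886]
orientation: [-3.142, -0.0, 1.571]
wrist_force: [-1.0, 0.3, -1.9]
gripper_width: 0.0113
grasp_force: 30.0
time_s: 9.72
ee_pos: [0.481, -0.2789, 0.0822]
orientation: [-3.141, -0.0, 1.571]
wrist_force: [-1.5, 0.4, -0.3]
gripper_width: 0.011
grasp_force: 30.0
```

```bash
python3 -m crank '[5,1,0,2,0, 5,0,0,0,0, 5,0,0,0,0]'; python3 -m crank '[25,0,0,0,0, 35,0,0,0,0, 45,0,0,0,0, 60,0,0,0,0, 60,0,0,0,0, 60,0,0,0,0]'; python3 -m crank '[70,0,0,-40,0, 80,0,0,-50,0, 93,0,0,-50,0, 93,0,0,0,0]'
python3 - <<'E'
from h import *
o=get_obs(); print(o['ee_pos'])
c=eyes.get_calibration("wrist"); w=eyes.capture("wrist"); s=eyes.capture("side")
a=cv2.resize(w[180:300,240:400],(533,400),interpolation=cv2.INTER_CUBIC);b=cv2.resize(s[270:350,305:355],(250,400),interpolation=cv2.INTER_CUBIC)
cv2.imwrite("pics/s5.png",np.hstack([a,b])[:,:,::-1])
E
```

```text
time_s: 10.1
ee_pos: [0.4812, -0.278, 0.0804]
orientation: [3.141, 0.0, 1.571]
wrist_force: [0.2, -0.4, -0.3]
gripper_width: 0.0115
grasp_force: 30.0
time_s: 10.85
ee_pos: [0.481, -0.278, 0.0803]
orientation: [-3.142, -0.0, 1.571]
wrist_force: [-0.1, 0.5, -0.9]
gripper_width: 0.0596
grasp_force: 0.0
time_s: 11.35
ee_pos: [0.4824, -0.2789, 0.224]
orientation: [3.136, 0.004, 1.571]
wrist_force: [-0.0, 0.2, -0.4]
gripper_width: 0.092
grasp_force: 0.0
[ 0.48235837 -0.2788727   0.22400355]
```

View pics/s5.png

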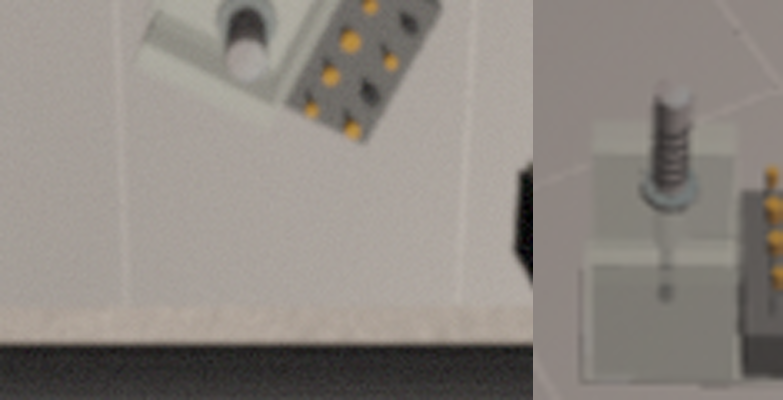

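The stylus is standing in its stand on its collar, upright (side pixels 331,286 to 331,307). Next I'll hover over the cover with the camera straight above it and measure it from masks.

```bash
python3 -m crank '[93,56,-3,0,0, 93,56,-3,0,0, 93,56,-3,0,0, 93,56,-3,0,0, 93,56,-3,0,0, 93,56,-3,0,0, 93,56,-3,0,0, 93,55,-2,0,0, 93,0,0,0,0, 93,0,0,0,0]'
cat > cov.py <<'E'
from h import *
def cover(w,c,z,near,dbg=None):
    hsv=cv2.cvtColor(w,cv2.COLOR_RGB2HSV)
    u0,v0=proj(c,[*near,z])
    g=cv2.GaussianBlur(w,(3,3),0).astype(int)
    print("px at centre",u0,v0)
    for t in (115,125,135):
        m=((g.max(2)<t)).astype(np.uint8)
        m[230:]=0
        n,l,st,ce=cv2.connectedComponentsWithStats(m)
        cs=[i for i in range(1,n) if st[i,4]>400]
        for i in cs:
            k,_=cv2.findContours((l==i).astype(np.uint8),cv2.RETR_EXTERNAL,cv2.CHAIN_APPROX_NONE)
            P=np.array([plane(c,q[0],z)[:2] for q in k[0]],np.float32)*1000
            r=cv2.minAreaRect(P); print(t,st[i],np.round(r[0],1),np.round(r[1],1),round(r[2],2))
E
python3 - <<'E'
from cov import *
o=get_obs(); c=eyes.get_calibration("wrist"); w=eyes.capture("wrist")
print(o['ee_pos'],o['orientation'])
np.save("c6.npy",c,allow_pickle=True); cv2.imwrite("pics/w6r.png",w[:,:,::-1])
cover(w,c,.03,(.459,.239))
u,v=proj(c,[.459,.239,.03]).astype(int)
print(w[v-60:v+120:6,u].tolist())
print(w[v+20,u-100:u+120:6].tolist())
p=cv2.inRange(cv2.cvtColor(w,cv2.COLOR_RGB2HSV),(160,80,50),(180,255,255))
n,l,st,ce=cv2.connectedComponentsWithStats(p)
for i in range(1,n):
    if st[i,4]>200: x,y,W,H,_=st[i]; print("pink",st[i],plane(c,(x,y),.03),plane(c,(x+W,y+H),.03))
E
```

```text
time_s: 12.7
ee_pos: [0.4575, 0.1685, 0.2192]
orientation: [-3.139, 0.001, 1.571]
wrist_force: [-0.6, -0.3, 0.2]
gripper_width: 0.0931
grasp_force: 0.0
[0.45745748 0.16852219 0.21917564] [-3.13947324e+00  8.21347927e-04  1.57128730e+00]
px at centre 316.3701003057082 116.9658732457955
115 [ 501   19  139   71 6588] [735.9 307.9] [ 52.7 166. ] 77.41
115 [  0 212  39  18 409] [ 90.4 115.9] [47.3 22.1] 0.04
125 [ 501   19  139   72 6692] [735.9 308.1] [ 53.1 167.2] 77.42
125 [  0 211  41  19 431] [ 91.6 116.6] [49.7 23.4] 0.04
135 [ 497   19  143   72 6835] [732.6 308.7] [ 53.8 173.6] 77.66
135 [331 108  26  30 654] [489.7 232.9] [31.5 26.9] 86.25
135 [216 196  88  10 478] [390.5 141.9] [  7.2 104.9] 87.12
135 [  0 211  41  19 461] [ 91.6 116.6] [49.7 23.4] 0.04
[[167, 161, 155], [170, 164, 156], [169, 163, 158], [169, 163, 156], [171, 163, 158], [170, 163, 158], [137, 132, 126], [147, 139, 131], [166, 160, 147], [181, 176, 163], [184, 178, 166], [183, 178, 164], [182, 177, 161], [181, 177, 163], [142, 137, 127], [140, 133, 126], [168, 161, 155], [168, 162, 156], [170, 164, 157], [168, 
[... 309 characters left out ...]
3, 155], [159, 154, 148], [125, 119, 108], [144, 136, 127], [145, 138, 129], [153, 147, 135], [163, 157, 145], [168, 160, 149], [171, 165, 153], [177, 171, 157], [181, 175, 162], [146, 141, 130], [144, 137, 127], [137, 132, 124], [123, 118, 108], [115, 110, 101], [133, 128, 119], [146, 141, 131], [168, 162, 155], [167, 161, 155], [170, 164, 157], [169, 164, 156], [170, 163, 157], [169, 160, 154], [166, 156, 145], [175, 166, 160], [168, 161, 153], [168, 161, 154], [166, 158, 151], [169, 162, 156]]
pink [271   0  53  29 790] [0.41243841 0.35496822 0.03      ] [0.46697146 0.3280812  0.03      ]
pink [ 213  197   90   55 3137] [0.33470729 0.14601491 0.03      ] [0.44216797 0.07428144 0.03      ]
```

Run:
```python
from h import *
c=np.load("c6.npy",allow_pickle=True).item(); w=cv2.imread("pics/w6r.png")[:,:,::-1].copy()
g=cv2.GaussianBlur(w,(3,3),0).max(2)
for t in (152,156,160):
    m=(g<t).astype(np.uint8)
    n,l,st,ce=cv2.connectedComponentsWithStats(m); i=l[106,310+30] if l[106,340] else l[120,340]
    k,_=cv2.findContours((l==i).astype(np.uint8),cv2.RETR_EXTERNAL,cv2.CHAIN_APPROX_NONE)
    k=max(k,key=len)
    P=np.array([plane(c,q[0],.03)[:2] for q in k],np.float32)*1000
    r=cv2.minAreaRect(P); print(t,st[i],np.round(r[0],1),np.round(r[1],1),round(r[2],2))
# screws: darkest spots
d=(g<125).astype(np.uint8); d[160:]=0;d[:70]=0
n,l,st,ce=cv2.connectedComponentsWithStats(d)
for i in range(1,n):
    if 250<ce[i,0]<380: print(st[i],plane(c,ce[i],.03)[:2].round(4))
```

```text
152 [ 265   89  100   62 4145] [456.  235.7] [ 61.9 109.6] 86.84
156 [ 265   89  100   62 4332] [456.  235.4] [ 62.9 110.2] 86.88
160 [ 264   88  102   64 4495] [455.7 235.2] [ 63.5 111.2] 86.63
[267  91   8   9  55] [0.4084 0.2622]
[356  97   7   8  40] [0.5067 0.2562]
[332 108  10  28 189] [0.4817 0.2332]
[342 109   5  27  87] [0.4899 0.2334]
[347 110   5  27  86] [0.4954 0.2327]
[351 110   5  27  84] [0.5007 0.2321]
[266 136   8   8  47] [0.4055 0.2139]
[353 142   6   7  37] [0.5039 0.2079]
```

```bash
python3 -m crank '[93,0,0,0,10.4, 93,0,0,0,10.4, 93,0,0,0,10.4, 93,0,0,0,10.4, 93,0,0,0,10.4, 93,0,0,0,10.4, 93,0,0,0,10.4, 93,0,0,0,10.4, 93,0,0,0,10.2, 93,0,0,0,0]'; python3 -m crank '[93,0,0,0,0,93,0,0,0,0]'
```

```text
time_s: 14.0
ee_pos: [0.4581, 0.1678, 0.2201]
orientation: [3.141, 0.001, -0.06]
wrist_force: [0.6, 0.1, -0.1]
gripper_width: 0.0933
grasp_force: 0.0
time_s: 14.25
ee_pos: [0.458, 0.1687, 0.2203]
orientation: [3.142, 0.0, -0.058]
wrist_force: [0.4, -0.1, 0.0]
gripper_width: 0.0932
grasp_force: 0.0
```

```bash
python3 -m crank '[93,-3,-34,0,0, 93,-3,-33,0,0, 93,0,0,50,0, 93,0,0,50,0, 93,0,0,50,0, 93,0,0,35,0, 93,0,0,15,0, 93,0,0,0,0, 93,0,0,0,0]'; python3 -m crank '[93,0,0,10,0, 93,0,0,0,0, 93,0,0,0,0]'
```

```text
time_s: 15.38
ee_pos: [0.4568, 0.2366, 0.0216]
orientation: [-3.141, -0.002, -0.059]
wrist_force: [-0.7, -0.3, 1.0]
gripper_width: 0.0932
grasp_force: 0.0
time_s: 15.75
ee_pos: [0.456, 0.2363, 0.0105]
orientation: [-3.142, -0.0, -0.059]
wrist_force: [-0.7, -1.1, 0.1]
gripper_width: 0.0931
grasp_force: 0.0
```

```bash
python3 -m crank '[93,0,1,5,0, 80,0,0,0,0, 70,0,0,0,0, 60,0,0,0,0, 58,0,0,0,0, 58,0,0,0,0, 58,0,0,0,0, 58,0,0,0,0]' 50; python3 -m crank '[58,0,0,-50,0, 58,0,0,-50,0, 58,0,0,-10,0, 58,0,0,0,0, 58,0,0,0,0]'
python3 - <<'E'
from h import *
o=get_obs(); c=eyes.get_calibration("wrist"); w=eyes.capture("wrist")
print(o['ee_pos'],o['orientation'])
np.save("c7.npy",c,allow_pickle=True); cv2.imwrite("pics/w7r.png",w[:,:,::-1])
z=o['ee_pos'][2]-.005+.03
print("cover top centre px",proj(c,[*o['ee_pos'][:2],z]),"edge +x",proj(c,[o['ee_pos'][0]+.055,o['ee_pos'][1]-.003,z]))
g=cv2.GaussianBlur(w,(3,3),0).max(2)
d=((g<110)).astype(np.uint8)
n,l,st,ce=cv2.connectedComponentsWithStats(d)
for i in range(1,n):
    if 15<st[i,4]<700: print(st[i],ce[i].round(1),plane(c,ce[i],z)[:2].round(4))
E
```

```text
time_s: 16.75
ee_pos: [0.456, 0.2353, 0.0054]
orientation: [-3.142, -0.0, -0.059]
wrist_force: [-0.6, -1.4, 2.1]
gripper_width: 0.0616
grasp_force: 50.0
time_s: 17.38
ee_pos: [0.4551, 0.2349, 0.1137]
orientation: [3.14, 0.002, -0.059]
wrist_force: [0.3, 0.0, -1.4]
gripper_width: 0.0616
grasp_force: 50.0
[0.45507403 0.23492789 0.1137456 ] [ 3.14043932e+00  2.43489337e-03 -5.93271362e-02]
cover top centre px [315.18970552 264.84938887] edge +x [314.45802833 156.21952388]
[568   0  32  45 631] [584.1  21.2] [0.559  0.1174]
[622   0   6   5  21] [624.5   1.9] [0.5651 0.1022]
[605  10  35  24  60] [622.8  21.4] [0.5579 0.1014]
[294  41   4   7  17] [295.2  44.2] [0.5575 0.2371]
[628  61  12  14 126] [634.3  66.5] [0.5401 0.093 ]
[566  68   9 152 463] [570.  140.9] [0.51   0.1155]
[579  69  11   9  77] [583.8  73.2] [0.5387 0.1141]
[299  78  22   9  61] [309.5  83. ] [0.5418 0.2321]
[625  83   6   5  25] [627.8  85. ] [0.5327 0.0943]
[620 105  20  51 658] [628.6 126. ] [0.5151 0.0903]
[635 137   5  15  61] [637.3 144.5] [0.5065 0.0846]
[259 150 115   4 262] [322.4 151.3] [0.5121 0.2281]
[6
[... 285 characters left out ...]
5 188.5] [0.4948 0.2324]
[141 192   6   6  30] [143.6 194.4] [0.4969 0.3142]
[285 198  62   4 248] [315.5 199.5] [0.4894 0.2327]
[615 204   6   5  20] [617.6 206.1] [0.4774 0.0878]
[419 207  10  56 309] [423.3 233.7] [0.4688 0.1807]
[285 209  62   4 246] [315.5 210.5] [0.4839 0.233 ]
[573 212   9   7  51] [576.9 215.1] [0.4739 0.1066]
[438 216   6   6  28] [440.5 218.5] [0.4762 0.1726]
[494 216   6   5  27] [496.4 218.1] [0.4748 0.1455]
[285 220  62   4 244] [315.5 221.5] [0.4783 0.2334]
[189 225   7   6  28] [192.1 227.4] [0.4789 0.2939]
[  9 254  12   3  16] [ 13.8 255.1] [0.4696 0.3859]
[266 340  13  12 121] [272.1 345.3] [0.408  0.2615]
[354 340  12  12 115] [359.5 345.1] [0.4052 0.2136]
```

```bash
python3 -m crank '[58,0,0,0,-10.2, 58,-16,44,0,0, 58,-16,44,0,0, 58,-16,44,0,0, 58,-16,44,0,0, 58,-16,44,0,0, 58,-16,44,0,0, 58,0,0,0,0, 58,0,0,0,0]'
python3 - <<'E'
from h import *
o=get_obs(); c=eyes.get_calibration("wrist"); w=eyes.capture("wrist")
print(o['ee_pos'],o['orientation'])
np.save("c8.npy",c,allow_pickle=True); cv2.imwrite("pics/w8r.png",w[:,:,::-1])
z=o['ee_pos'][2]+.025
g=cv2.GaussianBlur(w,(3,3),0).max(2)
print("exp px rim screws",[proj(c,p).round(0).tolist() for p in([.5385,.013,.032],[.536,-.062,.032],[.447,-.013,.032],[.447,-.06,.032])],"dowels",proj(c,[.534,-.033,.048]),proj(c,[.4466,-.0434,.048]),"btn",proj(c,[.512,-.0355,.02]))
d=((g<105)).astype(np.uint8)
n,l,st,ce=cv2.connectedComponentsWithStats(d)
for i in range(1,n):
    if 10<st[i,4]<250 and 200<ce[i,0]<450: print(st[i],ce[i].round(1),plane(c,ce[i],.032)[:2].round(4),plane(c,ce[i],z)[:2].round(4))
E
```

```text
time_s: 18.55
ee_pos: [0.3916, -0.038, 0.1148]
orientation: [-3.141, 0.001, 0.118]
wrist_force: [-0.1, 0.0, -1.8]
gripper_width: 0.0615
grasp_force: 50.0
[ 0.39163937 -0.03796162  0.1147873 ] [-3.14106777e+00  1.10290188e-03  1.18044136e-01]
exp px rim screws [[269.0, 2.0], [371.0, 20.0], [292.0, 135.0], [351.0, 142.0]] dowels [332.43087314  10.18431366] [330.90434238 141.99552268] btn [330.07350137  53.88907242]
[280   0   8   6  38] [283.8   2.1] [0.5399 0.0022] [ 0.5071 -0.0118]
[376   0   6   6  29] [378.    2.1] [ 0.5477 -0.0651] [ 0.5115 -0.0499]
[297   7   4   6  20] [298.5   9.5] [ 0.5364 -0.0088] [ 0.5051 -0.018 ]
[363   7   5   6  23] [365.1   9.8] [ 0.5418 -0.0566] [ 0.5082 -0.0451]
[327  12  10  12  81] [331.   18.2] [ 0.5336 -0.0329] [ 0.5035 -0.0317]
[302  66   8  21 162] [305.5  76.1] [ 0.4922 -0.0187] [ 0.48   -0.0236]
[323  87  10   6  22] [326.5  90.4] [ 0.4839 -0.0358] [ 0.4753 -0.0334]
[353  95   7  10  58] [356.4  99.5] [ 0.4799 -0.0597] [ 0.4731 -0.0469]
[308 104  16  17 248] [315.1 111.8] [ 0.4671 -0.029 ] [ 0.4658 -0.0295]
[257 161  15  14 160] [263.8 167.7] [0.4183 0.0077] [ 0.4382 -0.0087]
[360 161  15  14 164] [366.9 167.6] [ 0.4283 -0.0763] [ 0.4438 -0.0563]
[285 187  62   4 248] [315.5 188.5] [ 0.4059 -0.0365] [ 0.4311 -0.0337]
[285 209  62   4 245] [315.4 210.5] [ 0.3867 -0.0386] [ 0.4203 -0.035 ]
[286 220  60   4 240] [315.5 221.5] [ 0.3769 -0.0399] [ 0.4147 -0.0357]
[266 340  13  12 113] [272.  345.4] [ 0.2459 -0.0129] [ 0.3404 -0.0204]
[354 340  12  12 109] [359.4 345.3] [ 0.2561 -0.097 ] [ 0.3462 -0.068 ]
```

The camera agrees with the earlier nest measurement: centre (0.4904,-0.0382), yaw about 6.7°. I'll shift 97.6/11.4 mm in tool axes and descend to just above the dowels.

```bash
python3 -m crank '[58,49,6,0,0, 58,48.6,5.4,0,0, 58,0,0,25,0, 58,0,0,20,0, 58,0,0,9,0, 58,0,0,0,0, 58,0,0,0,0]'; python3 -c "
from h import *
o=get_obs();p=o['ee_pos'];a=o['orientation'][2];d=np.array([.4904-.0005,-.0382+.0004])-p[:2]
print(p,a,d*1000,'tool',1000*(d[0]*np.cos(a)+d[1]*np.sin(a)),1000*(d[0]*np.sin(a)-d[1]*np.cos(a)),o['wrist_force'],o['torque'])"
```

```text
time_s: 19.48
ee_pos: [0.4905, -0.0378, 0.062]
orientation: [3.141, -0.001, 0.119]
wrist_force: [-0.3, 0.2, -0.5]
gripper_width: 0.0613
grasp_force: 50.0
[ 0.49054019 -0.03780609  0.06196207] 0.11906663156821828 [-0.64019077  0.00608547] tool -0.6349353169053507 -0.08208776827000573 [-0.29885379  0.24891675 -0.49851767] [ 0.05616291  0.14552985 -0.00731075]
```

```bash
python3 -m crank '[58,-0.6,0,6,0.2, 58,0,0,4,0, 58,0,0,0,0]'; python3 -m crank '[58,0,0,2,0, 58,0,0,0,0]'; python3 -m crank '[58,0,0,2,0, 58,0,0,0,0]'
```

```text
time_s: 19.85
ee_pos: [0.4893, -0.0381, 0.0511]
orientation: [-3.141, 0.001, 0.115]
wrist_force: [0.5, 0.1, -1.9]
gripper_width: 0.0615
grasp_force: 50.0
time_s: 20.1
ee_pos: [0.4895, -0.0381, 0.0493]
orientation: [-3.142, 0.0, 0.115]
wrist_force: [-0.2, 1.0, -1.3]
gripper_width: 0.062
grasp_force: 50.0
time_s: 20.35
ee_pos: [0.4895, -0.0381, 0.0472]
orientation: [-3.142, 0.0, 0.115]
wrist_force: [-0.3, 0.0, -1.3]
gripper_width: 0.0619
grasp_force: 50.0
```

Both dowels have entered with no side force. I'll continue down onto the cell.

```bash
python3 -m crank '[58,0,0,3,0, 58,0,0,0,0]' 60; python3 -m crank '[58,0,0,3,0, 58,0,0,0,0]'; python3 -m crank '[58,0,0,2,0, 58,0,0,0,0]';  python3 -m crank '[58,0,0,1.5,0, 58,0,0,0,0]'
```

```text
time_s: 20.6
ee_pos: [0.4894, -0.0381, 0.0441]
orientation: [-3.141, 0.0, 0.115]
wrist_force: [0.4, 0.1, -1.3]
gripper_width: 0.0614
grasp_force: 60.0
time_s: 20.85
ee_pos: [0.4896, -0.0381, 0.0414]
orientation: [3.142, -0.0, 0.115]
wrist_force: [-1.6, -0.2, 3.4]
gripper_width: 0.0614
grasp_force: 60.0
time_s: 21.1
ee_pos: [0.4897, -0.0381, 0.0394]
orientation: [3.142, -0.0, 0.115]
wrist_force: [-1.3, 0.3, 4.7]
gripper_width: 0.0614
grasp_force: 60.0
time_s: 21.35
ee_pos: [0.4897, -0.0381, 0.038]
orientation: [3.142, -0.0, 0.115]
wrist_force: [-1.7, -0.0, 6.6]
gripper_width: 0.0616
grasp_force: 60.0
```

```bash
python3 -m crank '[58,0,0,1.5,0, 58,0,0,0,0, 58,0,0,0,0]'; python3 -m crank '[58,0,0,1,0, 58,0,0,0,0, 58,0,0,0,0, 58,0,0,0,0]'
```

```text
time_s: 21.72
ee_pos: [0.4897, -0.0381, 0.0374]
orientation: [3.141, -0.0, 0.115]
wrist_force: [-5.9, 0.2, 20.2]
gripper_width: 0.0619
grasp_force: 60.0
time_s: 22.22
ee_pos: [0.4897, -0.0381, 0.0373]
orientation: [3.141, -0.001, 0.115]
wrist_force: [-11.7, 1.1, 37.1]
gripper_width: 0.0615
grasp_force: 60.0
```

```bash
python3 -m crank '[58,0,0,-0.4,0, 58,0,0,0,0, 58,0,0,0,0, 58,0,0,0,0, 58,0,0,0,0, 58,0,0,0,0, 58,0,0,0,0, 58,0,0,0,0]' && python3 -c "
from plant import order,get_obs
o=get_obs();print(o['wrist_force'],o['ee_pos'],o['grasp_force'])
print(order.close_job())"
```

```text
time_s: 23.22
ee_pos: [0.4897, -0.0381, 0.0373]
orientation: [3.141, -0.0, 0.115]
wrist_force: [-9.0, 1.7, 30.3]
gripper_width: 0.0614
grasp_force: 60.0
[-9.03152507  1.71341204 30.34229191] [ 0.48969269 -0.03809779  0.0373271 ] 59.9983736872673
the job is handed in; nothing more can be done
None
```

The job is handed in at about 23 s: the button was pressed fully with the stylus, the stylus is back in its stand on its collar, and the cover is held shut on its dowels with about 30 N; the hand-in returned no verdict.

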